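# Clear the weight and hold the panel painting level above its rests

### The job

I want to change the felt on the rests under this little framed panel painting: first take the steel weight off it and stand it upright in the shallow felt-lined tray, then grip the frame by its long edges and lift it straight up, at least 10 cm clear of the rests. Finish still holding it there in the gripper, steady and level above its rests; do not put it down, drop or tip anything, and leave the jar, the brush and the tin where they are.

Things in the scene. Friction and masses are not known exactly. Their poses are not given: they have to be found in the camera images.
- painting: Long narrow panel painting in a brown wooden frame with a thin gilt line, 60 mm (its own x) by 200 mm (its own y), 22 mm thick, 0.2 to 0.45 kg, lying face up across the two rests of the cradle. Origin: centre of its underside; z up. It balances at its middle; the painted face lies 18 mm above the underside, 4 mm below the top of the 10 mm wide frame border. Between the two rests its middle hangs free, so fingers can go down past both long edges there.
- weight: Knobbed steel weight, 50 mm tall, about 0.2 kg, standing on the painted face anywhere along it up to 60 mm from its middle: round foot 30 mm in diameter and 24 mm tall, thin neck, round knob 22 mm in diameter from 35 to 50 mm above the foot's underside. Origin: centre of its underside; z up.
- cradle: Fixed cradle the painting lies on: plywood base board 90 mm (x) by 200 mm (y), 8 mm thick, with two felt-topped wooden rests, each 80 mm (x) by 30 mm (y), centred 70 mm either side of the middle along y; their tops are 50 mm above the table, 110 mm free between them. Origin: centre of the base board's underside, on the table. The painting lies along it to within some 10 mm and a few degrees.
- tray: Fixed shallow square tray of light wood, grey felt inside, 120 by 120 mm outside, 15 mm tall, walls and floor 5 mm thick (inside 110 by 110 mm, 10 mm deep). Origin: centre of its underside, on the table; sides along its x and y. It may stand to the left or to the right of the cradle.
- jar: Bystander: lidded amber glass jar with a paper label, 54 mm in diameter, 75 mm tall, beyond the work on the side away from the robot. Origin: centre of its underside.
- brush: Bystander: flat brush, dark wooden handle, steel ferrule and grey bristles, 190 mm long, lying on the table beyond the work on the side away from the robot. Origin: near its middle, on the table; x along the brush.
- tin: Bystander: plain round aluminium tin, 60 mm in diameter, 30 mm tall, on the table to the left of the work (as the robot sees it). Origin: centre of its underside.
Things that resemble listed ones, but are neither listed nor needed, are in the scene too. There is more than one size of the painting; the job needs the smallest.

How it is judged:
By the outcome, as a careful person would: the job done as asked, in the order asked, and still so for the second after the job is handed in, while the arm keeps its last pose, push and grip.
It also fails if it takes over 58 s, if anything falls off the work surface, if the arm or the gripper's body presses on something with over 40 N, if the wrist force passes 120 N, or if a joint passes its speed limit or range.

### The arm

A 6-joint arm with a two-finger parallel gripper is mounted at the origin on the work surface. World frame = base frame: x ahead of the robot, y to its left, z up, the work surface at z = 0. Lengths are in m, angles in degrees, forces in N, time in s.
With the tool pointing down it reaches from about 0.4 to 0.825 m from the base axis. Payload 7 kg.
Tool frame: the origin (TCP) lies at the centre of the arm's flange, where the gripper is bolted on; the fingertips stand 178 mm ahead of it and the grasp point (between the pads) lies 159 mm ahead of it (r.tips_ahead is the z of the fingertips in the tool frame, in m); z points along the fingers, y is the line along which they close (so a half turn about z gives the same grasp; the last joint's range is limited). The gripper opens to 88 mm and grips with 3 to 60 N. Pads are 19 mm wide; open, the fingers measure 130 mm over their backs; the gripper's body (78 mm by 193 mm) begins 47 mm behind the grasp point.
Start: joints at [87.496, 20.546, 0.682, 0, -70.136, -16.507], TCP at [0.22, 0.638, 0.405] pointing down, gripper open.
Joint ranges: [-176.03, 176.03], [-82.01, 121.73], [-58.28, 71.71], [-173.87, 95.51], [-174.79, -0.11], [-173.66, 173.66]. Speed limits (degrees/s): [136.94, 136.94, 172.46, 180, 180, 180].

### API

Orientations are given as [roll, pitch, yaw] about the fixed x, y, z axes, in that order (R = Rz(yaw) Ry(pitch) Rx(roll)).
In Python, from plant import r gives the robot as it stands. The module is installed in compiled form; this text tells all that it offers.
- The arm moves only by the shell command python3 -m pendant 'ROWS' [FORCE]. ROWS is JSON, a list that holds one entry, the list of rows, each a list of 7 numbers: the shift along the tool's x, y, z in m, then the turn, a rotation vector about the tool's x, y, z in degrees, then the gripper command: -1 is shut, 1 is fully open, values between are in proportion. A call has 1 to 5 rows; each row is the pose to reach, as a shift and turn from the pose commanded when the call began, along the tool's axes at that moment; what a row does not reach only later rows make up. A row lasts 1/10 s, in which the tool goes at most 50 mm and 8.59 degrees, less where a joint would pass 70% of its speed; a pose out of reach is approached as far as the arm can. A call with a gripper value outside its range is refused whole. The fingers move at their own pace and stop on an object; FORCE is the grip in N (left out, the last holds). Time passes only in rows, so rows that repeat a pose let the fingers close. It gives the time, the measured TCP pose, the force, the opening and the grip force at its end, in the units of the state.
- r.get_state(): the state, without advancing time (a new reading comes with each control period).
- r.capture(name): name is "scene" or "side" or "wrist"; returns the picture (400x640x3 uint8, red, green, blue); there is no depth.
- r.camera_params(name): a dict with "fx", "fy", "cx", "cy" (pixels), "R" (3x3) and "t" (3): a world point X has camera coordinates R X + t. Camera axes: x right, y down, z forward; pixel columns grow to the right and rows downward; lengths in m; the calibration is good to about 2 mm. A picture is of the moment at which its call begins: read the wrist's pose just before it. camera_params takes no time and is no camera call; for the wrist camera it gives the pose at the moment of the call.
- r.close_job(): hands the job in; it is judged then, once.
The state is a dict: "time_s": time; "joints": joint angles; "qd": joint speeds; "joint_torque": joint torques, N m; "tcp_pos": TCP position; "eef_rot": TCP orientation; "contact_force": force on the tool from outside, world axes, zero at the start; "moment": the same for the moment, N m; "gripper_width": finger opening in m; "gripper_force": force on a finger pad.
Only numpy, scipy, OpenCV 4.12 (cv2) and the standard library are available. Lean on these libraries where they do the work, as an engineer would, in place of code of your own. Each camera call takes 0.05 s, during which the arm holds its last target. There are 200 camera calls.

## Working session

There is one attempt and no reset: what is moved stays moved. The work goes in short steps, Python scripts to look and compute and a shell command to move; the robot and the scene stay as the last step left them, time stands still between calls to the robot, and variables do not carry over. Pictures are saved under pics/ and viewed, at most 10 in all, crops included, and the job is handed in when it is done.

```bash
mkdir -p pics; python3 - <<'E'
from plant import r
import cv2
for n in ("scene","side"):
    cv2.imwrite(f"pics/{n}0.png",r.capture(n)[:,:,::-1])
    p=r.camera_params(n);print(n,p)
s=r.get_state();print(s["time_s"],s["tcp_pos"],s["eef_rot"],s["gripper_width"])
E
```

```text
scene {'fx': 507.5428313664522, 'fy': 507.5428313664522, 'cx': 320.3034989048533, 'cy': 206.17238785369588, 'R': array([[ 5.25799136e-01,  8.50608689e-01,  3.55604027e-04],
       [ 6.09655424e-01, -3.76563585e-01, -6.97509951e-01],
       [-5.93174117e-01,  3.66966925e-01, -7.16575008e-01]]), 't': array([-0.34472922, -0.24746208,  1.59496295])}
side {'fx': 403.57042541772546, 'fy': 403.57042541772546, 'cx': 317.40833346683513, 'cy': 200.99972180919528, 'R': array([[-0.9912053 , -0.13202993, -0.00895254],
       [-0.06083625,  0.51471236, -0.85520181],
       [ 0.11752022, -0.84713593, -0.51821782]]), 't': array([0.51437549, 0.05914764, 0.88509133])}
0.1 [0.21983007 0.63801257 0.40382602] [ 1.79916133e+02 -7.89191071e-03 -1.90166383e+01] 0.08731337285897114
```

View pics/scene0.png

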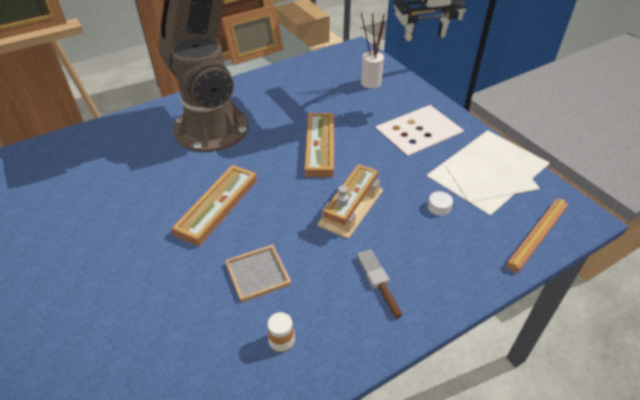

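View pics/side0.png

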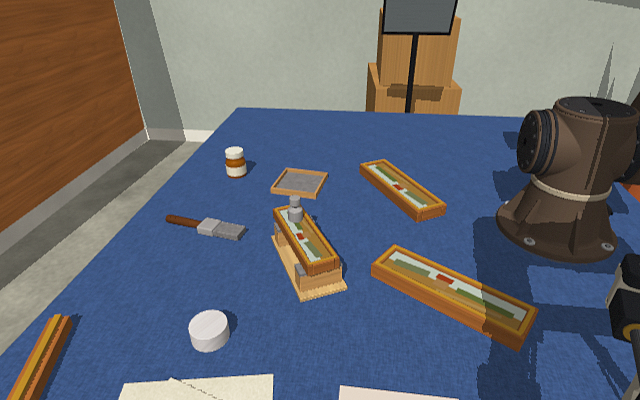

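The candidate paintings are at scene (216,205), (320,145) and (350,195). The last one lies on the cradle with the weight on it and looks shortest, so it fits the description. I'll confirm that in one enlarged crop.

```bash
cat > h.py <<'E'
import numpy as np
from plant import r
def pix(name,u,v,z,p=None):
    p=p or r.camera_params(name);R,t=np.array(p["R"]),np.array(p["t"])
    d=R.T@np.array([(u-p["cx"])/p["fx"],(v-p["cy"])/p["fy"],1.]);c=-R.T@t
    return c+d*(z-c[2])/d[2]
E
python3 - <<'E'
import cv2,numpy as np
from h import pix
a=cv2.imread("pics/scene0.png")[155:245,310:390];b=cv2.imread("pics/side0.png")[190:310,255:355]
a=cv2.resize(a,(400,450),interpolation=cv2.INTER_CUBIC);b=cv2.resize(b,(375,450),interpolation=cv2.INTER_CUBIC)
cv2.imwrite("pics/crop.png",np.hstack([a,b]))
print("tray corners",[pix("scene",u,v,.015).round(3) for u,v in((226,261),(275,246),(290,279),(239,299))])
for n,P in (("A",((174,232),(192,243),(256,176),(237,166))),("B",((304,175),(331,176),(334,114),(308,114)))):
    q=[pix("scene",u,v,.02)[:2] for u,v in P];print(n,[np.linalg.norm(q[i]-q[i-1]).round(3) for i in range(4)])
E
```

```text
tray corners [array([ 0.524, -0.182,  0.015]), array([ 0.545, -0.061,  0.015]), array([ 0.65 , -0.079,  0.015]), array([ 0.638, -0.202,  0.015])]
A [np.float64(0.28), np.float64(0.062), np.float64(0.277), np.float64(0.071)]
B [np.float64(0.287), np.float64(0.075), np.float64(0.292), np.float64(0.083)]
```

View pics/crop.png

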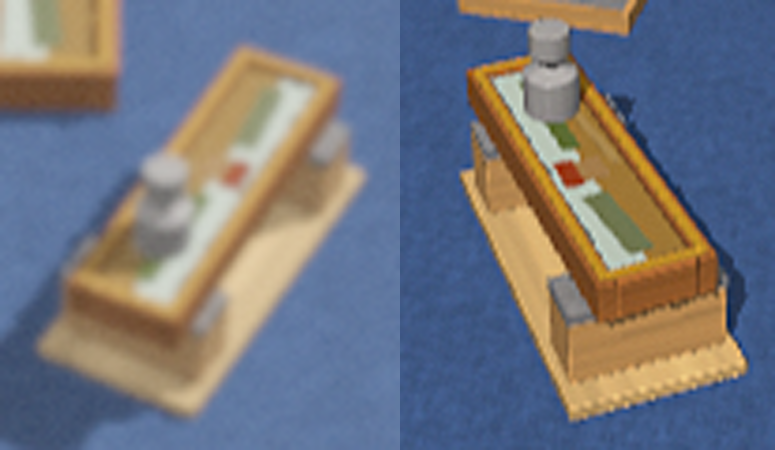

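The crop shows the painting on the cradle. It is shorter than the two 280 mm lookalikes, which lie on the table, so it is the right one. The weight stands near its far-right end, with the knob at scene crop (165,168) and side crop (548,40).

```bash
python3 - <<'E'
import numpy as np,cv2
from h import pix,r
S=lambda x,y:(310+x/5,155+y/5); D=lambda x,y:(255+(x-400)/3.75,190+y/3.75)
for n,f,C,K in(("scene",S,((240,48),(342,80),(188,325),(68,283)),(165,172)),("side",D,((720,242),(597,278),(468,70),(568,57)),(549,42))):
    q=np.array([pix(n,*f(*c),.072)[:2] for c in C])
    (c,s,a)=cv2.minAreaRect((q*1000).astype(np.float32));print(n,q.round(3).tolist(),"ctr",q.mean(0).round(3),s,a)
    print(" knob",pix(n,*f(*K),.1105).round(4))
E
```

```text
scene [[0.455, 0.243], [0.505, 0.274], [0.609, 0.106], [0.554, 0.072]] ctr [0.531 0.174] (64.02381896972656, 198.1256866455078) 31.721694946289062
 knob [0.5469 0.1324 0.1105]
side [[0.447, 0.238], [0.499, 0.27], [0.596, 0.106], [0.544, 0.086]] ctr [0.521 0.175] (61.55634689331055, 190.4336395263672) 31.448760986328125
 knob [0.5443 0.1338 0.1105]
```

```bash
cat >> h.py <<'E'
from scipy.spatial.transform import Rotation as Ro
def go(x,y,z,yaw,grip=None):
    s=r.get_state();R=Ro.from_euler("xyz",s["eef_rot"],degrees=True)
    d=R.inv().apply(np.array([x,y,z])-s["tcp_pos"])
    w=(R.inv()*Ro.from_euler("xyz",[180,0,yaw],degrees=True)).as_rotvec(degrees=True)
    print("t",s["time_s"],"at",np.round(s["tcp_pos"],4),np.round(s["eef_rot"],2),"w",round(s["gripper_width"],4),"shift",d.round(4),"turn",w.round(2),"F",np.round(s["contact_force"],1))
E
python3 -c "
from h import *
go(.5456,.133,.36,-59)"
```

```text
t 0.1 at [0.2198 0.638  0.4038] [ 1.7992e+02 -1.0000e-02 -1.9020e+01] w 0.0873 shift [0.4725 0.3712 0.0444] turn [ 0.08 -0.04 39.98] F [ 0.7 -0.4 -0.1]
```

```bash
python3 -m pendant '[[[0.03,0.024,0.003,0,0,3,1],[0.065,0.05,0.006,0,0,6,1],[0.10,0.078,0.01,0,0,9,1],[0.135,0.106,0.013,0,0,12,1],[0.165,0.13,0.016,0,0,14,1]]]'; python3 -c "
from h import *
go(.5456,.133,.36,-59)"
```

```text
time_s: 0.6
tcp_pos: [0.3342, 0.4594, 0.3883]
eef_rot: [180.0, -0.0, -33.1]
contact_force: [0.4, 0.2, 0.5]
gripper_width: 0.0876
gripper_force: 0.0
t 0.6 at [0.3342 0.4594 0.3883] [ 1.7996e+02 -1.0000e-02 -3.3140e+01] w 0.0876 shift [0.3554 0.1578 0.0284] turn [ 4.000e-02 -2.000e-02  2.586e+01] F [0.4 0.2 0.5]
```

```bash
python3 -m pendant '[[[0.04,0.018,0.003,0,0,3,1],[0.08,0.036,0.006,0,0,6,1],[0.12,0.053,0.01,0,0,9,1],[0.16,0.071,0.013,0,0,12,1],[0.20,0.089,0.016,0,0,15,1]]]'; python3 -c "
from h import *
go(.5456,.133,.36,-59)"
```

```text
time_s: 1.1
tcp_pos: [0.4533, 0.2762, 0.3725]
eef_rot: [180.0, 0.0, -48.1]
contact_force: [0.8, -0.3, -0.9]
gripper_width: 0.0877
gripper_force: 0.0
t 1.1 at [0.4533 0.2762 0.3725] [179.99   0.   -48.12] w 0.0877 shift [0.1683 0.0269 0.0125] turn [1.000e-02 0.000e+00 1.088e+01] F [ 0.8 -0.3 -0.9]
```

```bash
python3 -m pendant '[[[0.042,0.007,0.003,0,0,3,1],[0.084,0.014,0.006,0,0,6,1],[0.126,0.02,0.009,0,0,8.5,1],[0.168,0.027,0.0125,0,0,10.9,1],[0.168,0.027,0.0125,0,0,10.9,1]]]'; python3 -c "
from h import *
import cv2,pickle
go(.5456,.133,.36,-59)
p=r.camera_params('wrist');pickle.dump(p,open('w1.pkl','wb'))
cv2.imwrite('pics/w1.png',r.capture('wrist')[:,:,::-1])
"
```

```text
time_s: 1.6
tcp_pos: [0.5466, 0.1313, 0.359]
eef_rot: [179.9, -0.0, -59.2]
contact_force: [-0.3, 0.4, -0.3]
gripper_width: 0.0875
gripper_force: 0.0
t 1.6 at [0.5466 0.1313 0.359 ] [ 1.7988e+02 -2.0000e-02 -5.9240e+01] w 0.0875 shift [-0.0019 -0.     -0.001 ] turn [ 0.12 -0.02 -0.24] F [-0.3  0.4 -0.3]
```

View pics/w1.png

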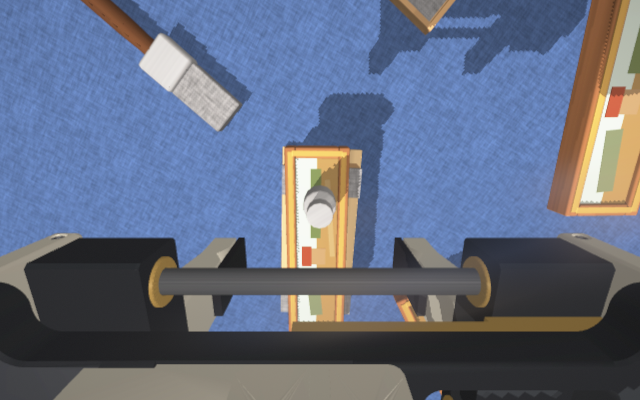

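The wrist picture shows the weight's knob top at (319,215) and the painting with edges from (284,148) and (350,148) down to about (290,325) and (347,320).

```bash
python3 -c "
from h import *
import pickle
p=pickle.load(open('w1.pkl','rb'))
P=lambda u,v,z:pix('wrist',u,v,z,p)
print('knob',P(319,215,.118).round(4),'cam',(-np.array(p['R']).T@p['t']).round(3))
a,b,c,d=[P(u,v,.072)[:2] for u,v in((284.5,148),(350.5,148),(290,322),(347,320))]
print(a,b,c,d,np.linalg.norm(a-b))
print('red',P(307,256,.068))
for m,n in((a,c),(b,d)):print(np.degrees(np.arctan2(*(m-n)[::-1])))
k=P(319,215,.118);go(k[0],k[1],.273,-59)
"
```

```text
knob [0.5472 0.1287 0.118 ] cam [0.584 0.067 0.339]
[0.59907961 0.10264376] [0.54758474 0.07198596] [0.5040727  0.26255381] [0.45224268 0.2287975 ] 0.059930146871717216
red [0.5267573  0.18696631 0.068     ]
-59.28430115777826
-58.70022587455478
t 1.65 at [0.5458 0.1328 0.3592] [179.89  -0.   -59.15] w 0.0878 shift [0.0042 0.0008 0.0862] turn [ 0.11  0.   -0.15] F [-0.3 -0.1 -0.1]
```

```bash
python3 -m pendant '[[[0.003,0.0005,0.025,0,0,0,1],[0.003,0.0005,0.05,0,0,0,1],[0.003,0.0005,0.075,0,0,0,1],[0.003,0.0005,0.087,0,0,0,1],[0.003,0.0005,0.087,0,0,0,1]]]'; python3 -c "
from h import *
import cv2
go(.5467,.130,.273,-59)
a=r.capture('side')[170:290,230:390];b=r.capture('scene')[110:230,280:440]
cv2.imwrite('pics/g1.png',cv2.resize(np.hstack([a,b]),(800,300),interpolation=cv2.INTER_CUBIC)[:,:,::-1])
"
```

```text
time_s: 2.15
tcp_pos: [0.5455, 0.1325, 0.2716]
eef_rot: [179.8, 0.0, -58.9]
contact_force: [-0.2, -1.0, -0.2]
gripper_width: 0.0875
gripper_force: 0.0
t 2.15 at [0.5455 0.1325 0.2716] [179.8    0.   -58.86] w 0.0875 shift [ 0.0028  0.0002 -0.0014] turn [0.2  0.   0.14] F [-0.2 -1.  -0.2]
```

View pics/g1.png

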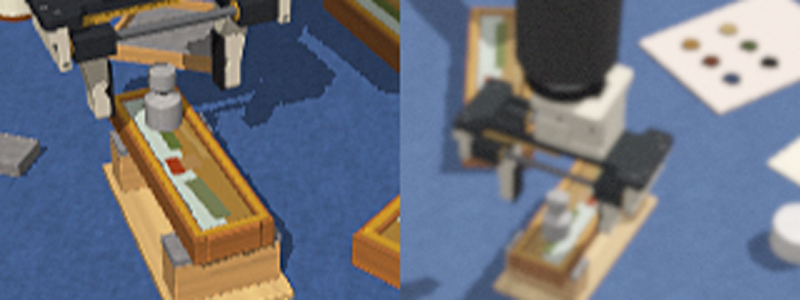

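```bash
python3 -c "
from h import *
def proj(n,X):
    p=r.camera_params(n);c=np.array(p['R'])@X+p['t'];return np.array([p['fx']*c[0]/c[2]+p['cx'],p['fy']*c[1]/c[2]+p['cy']])
T=np.array([.5455,.1325,.094]);a=np.array([.857,.515,0])
for n,o,s in(('side',(230,170),0),('scene',(280,110),400)):
    for l,X in(('tip+',T+.05*a),('tip-',T-.05*a),('knobtopctr',np.array([.5455,.1325,.118])),('+x5',np.array([.5455,.1325,.118])+.01*np.array([.515,-.857,0]))):
        print(n,l,((proj(n,X)-o)*2.5+[s,0]).round(1))
"
```

```text
side tip+ [100.1 109.4]
side tip- [220.   81.4]
side knobtopctr [160.2  68.7]
side +x5 [155.6  62.7]
scene tip+ [602.6 226.1]
scene tip- [511.2 193.6]
scene knobtopctr [557.1 192.1]
scene +x5 [552.6 198.4]
```

```bash
python3 -m pendant '[[[0.001,0,-0.001,0,0,0,-1],[0.001,0,-0.001,0,0,0,-1],[0.001,0,-0.001,0,0,0,-1],[0.001,0,-0.001,0,0,0,-1],[0.001,0,-0.001,0,0,0,-1]]]' 30;python3 -m pendant '[[[0,0,0,0,0,0,-1],[0,0,0,0,0,0,-1],[0,0,0,0,0,0,-1],[0,0,0,0,0,0,-1],[0,0,0,0,0,0,-1]]]' 30
```

```text
time_s: 2.75
tcp_pos: [0.5467, 0.1313, 0.2744]
eef_rot: [-180.0, 0.0, -58.9]
contact_force: [-0.5, 0.1, -0.8]
gripper_width: 0.0527
gripper_force: 0.0
time_s: 3.25
tcp_pos: [0.5466, 0.1312, 0.2741]
eef_rot: [180.0, -0.0, -58.9]
contact_force: [-0.8, -0.7, 0.4]
gripper_width: 0.021
gripper_force: 30.0
```

```bash
python3 -m pendant '[[[0,0,-0.008,0,0,0,-1],[0,0,-0.025,0,0,0,-1],[0,0,-0.05,0,0,0,-1],[0,0,-0.075,0,0,0,-1],[0,0,-0.09,0,0,0,-1]]]'; python3 -c "
from h import *
go(.589,-.131,.36,-59)
go(.589,-.131,.36,-80)"
```

```text
time_s: 3.75
tcp_pos: [0.547, 0.1314, 0.3666]
eef_rot: [-179.9, -0.0, -58.9]
contact_force: [1.0, 0.2, -3.0]
gripper_width: 0.0203
gripper_force: 30.0
t 3.75 at [0.547  0.1314 0.3666] [-1.7987e+02 -1.0000e-02 -5.8900e+01] w 0.0203 shift [0.2464 0.0996 0.0064] turn [-0.13 -0.01  0.1 ] F [ 1.   0.2 -3. ]
t 3.75 at [0.547  0.1314 0.3666] [-1.7987e+02 -1.0000e-02 -5.8900e+01] w 0.0203 shift [0.2464 0.0996 0.0064] turn [-1.40e-01  1.00e-02  2.11e+01] F [ 1.   0.2 -3. ]
```

```bash
python3 -m pendant '[[[0.015,0.006,0,0,0,0,-1],[0.04,0.016,0,0,0,0,-1],[0.07,0.028,0,0,0,0,-1],[0.10,0.04,0,0,0,0,-1],[0.13,0.053,0,0,0,0,-1]]]';python3 -m pendant '[[[0.03,0.012,0,0,0,0,-1],[0.06,0.024,0,0,0,0,-1],[0.085,0.034,0,0,0,0,-1],[0.105,0.043,0,0,0,0,-1],[0.1165,0.047,0,0,0,0,-1]]]'; python3 -c "
from h import *
import cv2
go(.589,-.131,.22,-59)
a=r.capture('side')[100:240,210:370];b=r.capture('scene')[180:320,190:350]
cv2.imwrite('pics/t1.png',cv2.resize(np.hstack([a,b]),(800,350),interpolation=cv2.INTER_CUBIC)[:,:,::-1])
"
```

```text
time_s: 4.25
tcp_pos: [0.5681, -0.0092, 0.3634]
eef_rot: [179.9, 0.0, -58.9]
contact_force: [0.0, -0.2, -1.6]
gripper_width: 0.0207
gripper_force: 30.0
time_s: 4.75
tcp_pos: [0.5878, -0.1337, 0.3632]
eef_rot: [179.9, 0.1, -59.0]
contact_force: [-0.2, 0.5, -2.0]
gripper_width: 0.021
gripper_force: 30.0
t 4.75 at [ 0.5878 -0.1337  0.3632] [ 1.7991e+02  6.0000e-02 -5.9020e+01] w 0.021 shift [-0.0016 -0.0026  0.1432] turn [ 0.09  0.06 -0.02] F [-0.2  0.5 -2. ]
```

View pics/t1.png

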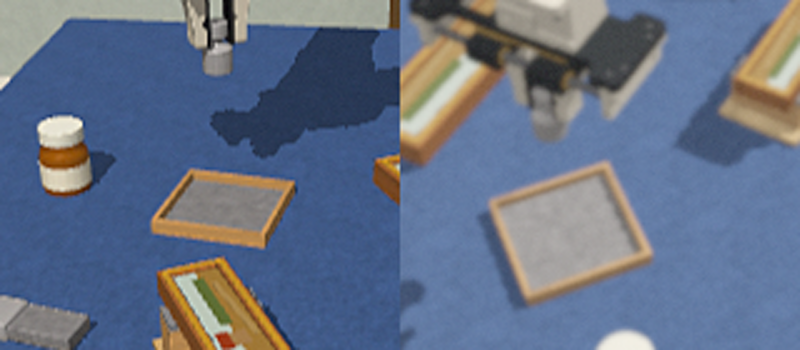

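The weight hangs upright in the grip over the tray. The tray rim in the right-hand (scene) view has corners at crop (490,203), (608,165), (652,255) and (528,303).

```bash
python3 -m pendant '[[[0,0,0.02,0,0,0,-1],[0,0,0.05,0,0,0,-1],[0,0,0.08,0,0,0,-1],[0,0,0.105,0,0,0,-1],[0,0,0.125,0,0,0,-1]]]';python3 -c "
from h import *
q=np.array([pix('side',210+x/2.5,100+y/2.5,.015)[:2] for x,y in((192,171),(295,182),(266,240),(152,227))]);print(q,q.mean(0))
q=q.mean(0);go(q[0],q[1],.211,-59)"
```

```text
time_s: 5.35
tcp_pos: [0.5877, -0.1308, 0.2373]
eef_rot: [179.9, 0.1, -58.9]
contact_force: [0.6, -0.3, -1.7]
gripper_width: 0.0206
gripper_force: 30.0
[[ 0.62925431 -0.19019344]
 [ 0.51357547 -0.17693278]
 [ 0.5281047  -0.05122679]
 [ 0.64451561 -0.06324139]] [ 0.57886252 -0.1203986 ]
t 5.35 at [ 0.5877 -0.1308  0.2373] [ 1.7991e+02  7.0000e-02 -5.8880e+01] w 0.0206 shift [-0.0134  0.0021  0.0263] turn [0.09 0.07 0.12] F [ 0.6 -0.3 -1.7]
```

```bash
python3 -m pendant '[[[-0.003,0,0.006,0,0,0,-1],[-0.006,0,0.012,0,0,0,-1],[-0.006,0,0.018,0,0,0,-1],[-0.006,0,0.022,0,0,0,-1],[-0.006,0,0.024,0,0,0,-1]]]';python3 -m pendant '[[[0,0,0.001,0,0,0,-1],[0,0,0.002,0,0,0,-1],[0,0,0.003,0,0,0,-1],[0,0,0.003,0,0,0,-1]]]'
```

```text
time_s: 5.85
tcp_pos: [0.5854, -0.1262, 0.2154]
eef_rot: [-180.0, -0.0, -58.9]
contact_force: [-0.2, -0.3, -2.9]
gripper_width: 0.0208
gripper_force: 30.0
time_s: 6.25
tcp_pos: [0.5853, -0.1264, 0.2122]
eef_rot: [-180.0, -0.0, -58.9]
contact_force: [0.3, 0.6, -1.8]
gripper_width: 0.0204
gripper_force: 30.0
```

```bash
python3 -m pendant '[[[0,0,0.001,0,0,0,-1],[0,0,0.001,0,0,0,-1],[0,0,0.001,0,0,0,-1]]]' | grep -E "pos|contact"; python3 -m pendant '[[[0,0,0.001,0,0,0,-1],[0,0,0.001,0,0,0,-1],[0,0,0.001,0,0,0,-1]]]'| grep -E "pos|contact"
```

```text
tcp_pos: [0.5853, -0.1263, 0.2112]
contact_force: [0.1, 0.9, -2.2]
tcp_pos: [0.5853, -0.1264, 0.211]
contact_force: [-2.9, -0.0, 6.3]
```

```bash
python3 -m pendant '[[[0,0,-0.0005,0,0,0,-1],[0,0,-0.0005,0,0,0,-0.2],[0,0,-0.0005,0,0,0,0.2],[0,0,-0.0005,0,0,0,1],[0,0,-0.0005,0,0,0,1]]]'; python3 -m pendant '[[[0,0,0,0,0,0,1],[0,0,0,0,0,0,1],[0,0,-0.02,0,0,0,1],[0,0,-0.05,0,0,0,1],[0,0,-0.09,0,0,0,1]]]'; python3 -c "
from h import *
go(.524,.1735,.33,-59)"
```

```text
time_s: 7.35
tcp_pos: [0.5854, -0.1263, 0.2106]
eef_rot: [-180.0, -0.0, -58.9]
contact_force: [-0.0, -0.1, 0.2]
gripper_width: 0.0473
gripper_force: 0.0
time_s: 7.85
tcp_pos: [0.5846, -0.1263, 0.3]
eef_rot: [179.8, 0.1, -58.9]
contact_force: [0.5, 0.0, 0.6]
gripper_width: 0.0855
gripper_force: 0.0
t 7.85 at [ 0.5846 -0.1263  0.3   ] [ 1.7981e+02  1.1000e-01 -5.8930e+01] w 0.0855 shift [-0.2881 -0.1027 -0.0298] turn [0.19 0.11 0.07] F [0.5 0.  0.6]
```

```bash
python3 -m pendant '[[[-0.03,-0.01,-0.03,0,0,0,1],[-0.07,-0.025,-0.03,0,0,0,1],[-0.11,-0.04,-0.03,0,0,0,1],[-0.15,-0.054,-0.03,0,0,0,1],[-0.19,-0.068,-0.03,0,0,0,1]]]' >/dev/null; python3 -m pendant '[[[-0.04,-0.014,0,0,0,0,1],[-0.075,-0.027,0,0,0,0,1],[-0.098,-0.0345,0,0,0,0,1],[-0.098,-0.0345,0.02,0,0,0,1],[-0.098,-0.0345,0.04,0,0,0,1]]]'; python3 -c "
from h import *
import cv2,pickle
go(.524,.1735,.22,-59)
pickle.dump(r.camera_params('wrist'),open('w2.pkl','wb'))
w=r.capture('wrist');a=r.capture('side')[140:310,210:370];b=r.capture('scene')[130:300,230:390]
t=np.hstack([cv2.resize(a,(320,340)),cv2.resize(b,(320,340))])
cv2.imwrite('pics/p1.png',np.vstack([w[140:390],t])[:,:,::-1])
"
```

```text
time_s: 8.85
tcp_pos: [0.5242, 0.1745, 0.2908]
eef_rot: [-179.9, 0.0, -58.8]
contact_force: [1.1, 0.4, -0.1]
gripper_width: 0.0879
gripper_force: 0.0
t 8.85 at [0.5242 0.1745 0.2908] [-1.7989e+02  2.0000e-02 -5.8800e+01] w 0.0879 shift [0.0008 0.0008 0.0708] turn [-0.11  0.02  0.2 ] F [ 1.1  0.4 -0.1]
```

View pics/p1.png

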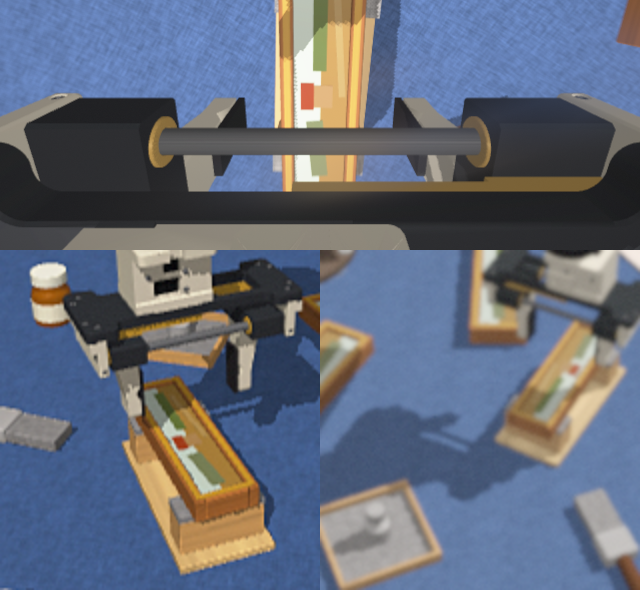

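The weight stands upright in the tray at crop (375,520). The open fingers straddle the frame, whose edges are at wrist crop x≈277 and 374.

```bash
python3 -c "
from h import *
import pickle
p=pickle.load(open('w2.pkl','rb'))
e=[pix('wrist',u,v,.072,p) for u,v in((279,150),(375,150),(276,235),(374,235))];print(np.round(e,4),np.linalg.norm(e[0]-e[1]))
q=np.array([pix('side',210+x/2,140+(y-250)/2,.072)[:2] for x,y in((141,388),(184,379),(193,499),(259,487))]);print(q.round(3),q.mean(0))
s=r.get_state()['tcp_pos'];ax=np.array([.857,.515,0])
print('lateral',[((e[i]+e[i+1])/2-s)@ax for i in(0,2)])
"
```

```text
[[0.5764 0.1407 0.072 ]
 [0.5208 0.107  0.072 ]
 [0.5483 0.196  0.072 ]
 [0.4866 0.1585 0.072 ]] 0.06502861988991421
[[0.581 0.105]
 [0.54  0.083]
 [0.501 0.271]
 [0.447 0.249]] [0.51700364 0.17681396]
lateral [np.float64(-0.004248219806718789), np.float64(-0.003459678205017991)]
```

```bash
python3 -m pendant '[[[0,0.003,0.02,0,0,0,1],[0,0.003,0.04,0,0,0,1],[0,0.003,0.055,0,0,0,1],[0,0.003,0.065,0,0,0,1],[0,0.003,0.072,0,0,0,1]]]'; python3 -m pendant '[[[0,0,0,0,0,0,-1],[0,0,0,0,0,0,-1],[0,0,0,0,0,0,-1],[0,0,0,0,0,0,-1],[0,0,0,0,0,0,-1]]]' 50
```

```text
time_s: 9.5
tcp_pos: [0.5222, 0.1717, 0.2188]
eef_rot: [-180.0, -0.0, -58.9]
contact_force: [0.2, -0.1, -0.5]
gripper_width: 0.0873
gripper_force: 0.0
time_s: 10.0
tcp_pos: [0.5222, 0.172, 0.2194]
eef_rot: [-179.9, 0.0, -58.9]
contact_force: [0.3, 1.9, 2.1]
gripper_width: 0.0594
gripper_force: 50.0
```

Gripped at 60 mm. I'll start the lift with a small first step and check for slip or tilt.

```bash
python3 -m pendant '[[[0,0,-0.003,0,0,0,-1],[0,0,-0.006,0,0,0,-1],[0,0,-0.01,0,0,0,-1],[0,0,-0.015,0,0,0,-1],[0,0,-0.02,0,0,0,-1]]]' 60; python3 -c "
from h import *
print(r.get_state()['moment'])"; python3 -m pendant '[[[0,0,-0.01,0,0,0,-1],[0,0,-0.03,0,0,0,-1],[0,0,-0.05,0,0,0,-1],[0,0,-0.07,0,0,0,-1],[0,0,-0.09,0,0,0,-1]]]';python3 -m pendant '[[[0,0,-0.01,0,0,0,-1],[0,0,-0.02,0,0,0,-1],[0,0,-0.025,0,0,0,-1],[0,0,-0.025,0,0,0,-1],[0,0,-0.025,0,0,0,-1]]]'; python3 -c "
from h import *
import cv2
print(r.get_state()['moment'])
a=r.capture('side')[60:310,190:390];b=r.capture('scene')[60:310,210:410]
cv2.imwrite('pics/l1.png',cv2.resize(np.hstack([a,b]),(800,500),interpolation=cv2.INTER_CUBIC)[:,:,::-1])
"
```

```text
time_s: 10.5
tcp_pos: [0.5217, 0.1717, 0.239]
eef_rot: [180.0, -0.0, -58.9]
contact_force: [0.4, -0.1, -3.9]
gripper_width: 0.0602
gripper_force: 59.9
[ 0.04848853 -0.02917737  0.0116357 ]
time_s: 11.0
tcp_pos: [0.5216, 0.1716, 0.3302]
eef_rot: [-180.0, 0.0, -58.9]
contact_force: [-0.1, 0.4, -3.5]
gripper_width: 0.0597
gripper_force: 59.9
time_s: 11.5
tcp_pos: [0.5216, 0.1716, 0.3529]
eef_rot: [179.9, 0.0, -58.9]
contact_force: [0.1, -0.1, -4.7]
gripper_width: 0.0596
gripper_force: 59.9
[ 0.04221369 -0.00708543  0.02405266]
```

View pics/l1.png

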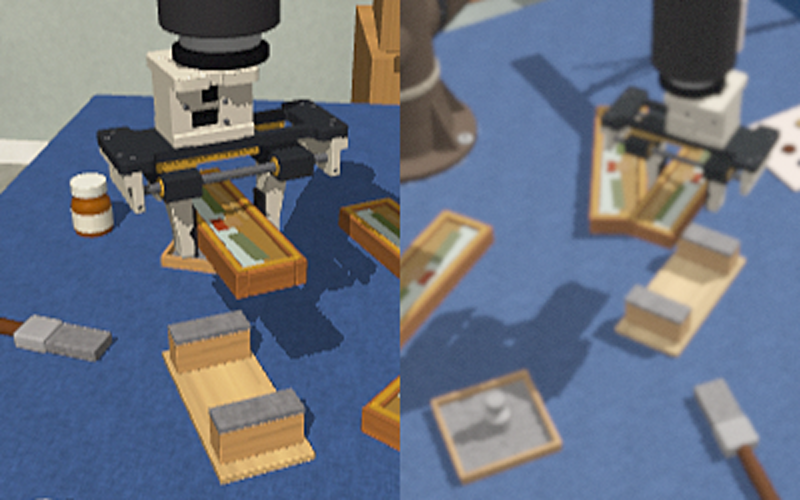

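The painting hangs clear of the empty rests and the weight is upright in the tray at crop (495,408). I'll check level by projecting where a level frame should appear.

```bash
python3 -m pendant '[[[0,0,0,0,0,0,-1],[0,0,0,0,0,0,-1],[0,0,0,0,0,0,-1],[0,0,0,0,0,0,-1],[0,0,0,0,0,0,-1]]]';python3 -c "
from h import *
def proj(n,X):
    p=r.camera_params(n);c=np.array(p['R'])@X+p['t'];return np.array([p['fx']*c[0]/c[2]+p['cx'],p['fy']*c[1]/c[2]+p['cy']])
d=np.array([.515,-.857,0]);a=np.array([.857,.515,0]);C=np.array([.5216,.1716,.206])
for n,o,s,g in(('side',(190,60),0,-1),('scene',(210,60),400,1)):
  for sgn in(1,-1):
    for dz in(0,.01): print(n,sgn,dz,((proj(n,C+g*.1*d+sgn*.03*a+[0,0,dz])-o)*2+[s,0]).round(1))
"
```

```text
time_s: 12.1
tcp_pos: [0.5218, 0.1717, 0.3537]
eef_rot: [180.0, -0.0, -58.9]
contact_force: [0.1, -0.9, -3.3]
gripper_width: 0.0596
gripper_force: 59.9
side 1 0 [234.9 272.9]
side 1 0.01 [234.6 261.4]
side -1 0 [306.6 256.7]
side -1 0.01 [306.9 245.4]
scene 1 0 [671.3 234.6]
scene 1 0.01 [671.6 227.9]
scene -1 0 [623.3 218.1]
scene -1 0.01 [623.4 211.5]
```

```bash
python3 -c "
from plant import r
print(r.close_job())"
```

```text
the job is handed in; nothing more can be done
None
```

The job is handed in: the weight stands upright in the tray, and the gripper holds the painting level and steady about 13 cm above its rests. The jar, brush and tin were not touched.

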